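# Make up two ink-painting kits

### The arm

A 6-joint arm with a two-finger parallel gripper is mounted at the origin on the work surface. World frame = base frame: x ahead of the robot, y to its left, z up, the work surface at z = 0. Lengths are in m, angles in rad, forces in N, time in s.
With the tool pointing down it reaches from about 0.2 to 0.875 m from the base axis. Payload 3.4 kg.
Tool frame: the origin (TCP) lies between the finger pads; the fingertips stand 25 mm ahead of it and the grasp point (between the pads) lies 6 mm ahead of it (r.nose_length is the z of the fingertips in the tool frame, in m); z points along the fingers, x is the direction in which the jaws open and shut, and the axes are right-handed (so a half turn about z gives the same grasp; the last joint's range is limited). The gripper opens to 94 mm and grips with 3 to 60 N. Pads are 16 mm wide; open, the fingers measure 119 mm over their backs; the gripper's body (75 mm by 177 mm) begins 78 mm behind the grasp point.
Start: joints at [1.16, 0.276, 1.505, -0, 1.361, -0.121], TCP at [0.164, 0.551, 0.23] pointing down, gripper open.
Joint ranges: [-2.89, 2.89], [-0.75, 2.08], [0.22, 2.7], [-1.18, 4.32], [0.11, 2.71], [-2.7, 2.7]. Speed limits (rad/s): [2.57, 2.57, 3.14, 3.14, 3.14, 3.14].

### API

Orientations are given as a unit quaternion [w, x, y, z].
In Python, from plant import r, gripper_to, inverse_kinematics, vision, models, telemetry gives the robot as it stands. Calls block until the motion is done:
- r.move_to(position, orientation): joint-space move of the TCP to a pose.
- r.move_l(position, rot=None, vel=0.15, guard=None): straight line of the TCP; rot=None keeps the orientation; vel is the mean speed in m/s. With guard (N) it stops when the force on the tool has changed by that much, and returns True; else False.
- r.movej(angles): joint-space move.
- gripper_to(opening, f_grip=None): finger opening in m; f_grip is the grip in N (None keeps the last); returns when the fingers have stopped.
- r.hold(seconds).
- inverse_kinematics(position, orientation): joint angles nearest the present ones, or None.
- vision.snapshot(name): name is "scene" or "top"; returns the picture (480x640x3 uint8, red, green, blue); there is no depth.
- vision.get_calibration(name): a dict with "fx", "fy", "cx", "cy" (pixels), "D" ([k1, k2, p1, p2, k3] as OpenCV has them; the pictures are not rectified), "position" and "orientation" of the camera in the world. Camera axes: x right, y down, z forward; pixel columns grow to the right and rows downward; lengths in m; the calibration is good to about 2 mm. A picture is of the moment at which its call begins. get_calibration takes no time and is no camera call.
A pose or a line that the arm cannot do raises r.PlanningError and nothing moves.
- r.sign_off(): hands the job in, once; it reports no verdict.
Trained networks look in the newest picture that a camera, given by its name, has taken for a name from the list of things; names that differ only in an ending like _2 or _b are one class to them, and where a whole thing is asked for, a point or a joint stands for the part that bears it (a point fixed in the world has none). Each returns a list of dicts, best first, with "score" (0 to 1); they miss things now and then, are a little off and sometimes report something else, mostly with a low value. They report only what shows in the picture. A call takes as long as a camera call. They do not tell look-alikes from the thing itself.
- models.boxes_of(thing, camera): "at" ([x, y, z] in m, in world coordinates, good to about 4 mm: the middle of the surface that is visible of it).
- models.regions_of(thing, camera): "pixels" (480x640 bool, what is visible of it).
- models.mark_of(thing, camera): "at" ([x, y, z] in m, in world coordinates, good to about 4 mm: a listed point, or the origin of a listed thing).
Readings, each from a call of its own:
- telemetry.current_t(): time.
- telemetry.current_joints(): joint angles.
- telemetry.current_dq(): joint speeds.
- telemetry.current_joint_efforts(): joint torques, N m.
- telemetry.current_ee_pos(): TCP position.
- telemetry.current_tool_rot(): TCP orientation.
- telemetry.current_wrist_force(): force on the tool from outside, world axes, zero at the start.
- telemetry.current_torque(): the same for the moment, N m.
- telemetry.current_opening(): finger opening in m.
Only numpy, scipy, OpenCV 4.12 (cv2) and the standard library are available. Lean on these libraries where they do the work, as an engineer would, in place of code of your own. Each camera call takes 0.05 s, during which the arm holds its last target.

### The job

Make up the two kits for the painting class. Blue tray: the speckled stone in the cork bay and the red-capped ink bottle in the black felt bay; red tray: the brown stone in the cork bay and the green seal in the black felt bay. Set each one down gently (do not drop it), upright and flat on the floor of its bay (not up on a rim or the rib), and leave the white stone and the yellow-capped bottle where they are.

Things in the scene. Friction and masses are not known exactly. Their poses are not given: they have to be found in the camera images.
- stone_speckled_mid (a point): Ochre, dark-speckled river-stone paperweight with a round outline, 56 mm across at its widest (18 to 26 mm up) and 46 mm high, flat 38 mm foot; about 200 g, loose, standing upright on the table or tray. Point: its centre, half-way up (23 mm above its foot).
- stone_brown_mid (a point): Plain dark-brown river-stone paperweight with a round outline, 56 mm across at its widest (18 to 26 mm up) and 46 mm high, flat 38 mm foot; about 200 g, loose, standing upright on the table or tray. Point: its centre, half-way up (23 mm above its foot).
- ink_red_mid (a point): Black, red-capped squat round ink bottle with a pale paper band, closed; body 44 mm across up to 40 mm, cap 33 mm across, 62 mm high in all; about 120 g, loose, standing upright. Point: its centre, half-way up (31 mm above its foot).
- seal_mid (a point): Green soapstone seal: upright square block 34 x 34 mm, 44 mm high, with a low 30 mm wide round dome on top, 54 mm high in all; about 120 g, loose, standing upright. Point: its centre, half-way up (27 mm above its foot); its x and y axes are square to the block's sides.
- tray_blue: Blue tray fixed to the table, 94 mm (x) by 183 mm (y), turned under 20 degrees from world axes. Two bays 84 x 84 mm inside, split by a blue rib: light-brown cork floor, centre at y = +44.5 mm; black felt floor, centre at y = -44.5 mm (both x = 0). Floors are 4 mm, rims and rib 9 mm above the table (5 mm thick). Origin: centre of its underside, at table height; z up.
- tray_red: Red tray fixed to the table, 94 mm (x) by 183 mm (y), turned under 20 degrees from world axes. Two bays 84 x 84 mm inside, split by a red rib: light-brown cork floor, centre at y = -44.5 mm; black felt floor, centre at y = +44.5 mm (both x = 0). Floors are 4 mm, rims and rib 9 mm above the table (5 mm thick). Origin: centre of its underside, at table height; z up.
- stone_white_mid (a point): Not part of any kit, leave it alone. Off-white river-stone paperweight with a round outline, 56 mm across at its widest (18 to 26 mm up) and 46 mm high, flat 38 mm foot; about 200 g, loose, standing upright on the table or tray. Point: its centre, half-way up (23 mm above its foot).
- ink_yellow_mid (a point): Not part of any kit, leave it alone. Black, yellow-capped squat round ink bottle with a pale paper band, closed; body 44 mm across up to 40 mm, cap 33 mm across, 62 mm high in all; about 120 g, loose, standing upright. Point: its centre, half-way up (31 mm above its foot).
Mind the look-alikes: they are no part of the job. What is shaped like the tray_red but turquoise is not meant.

How it is judged:
By the outcome, as a careful person would: the job done as asked, in the order asked, and still so for the second after the job is handed in, with the robot touching nothing.
It also fails if it takes over 99 s, if anything falls off the work surface, if the arm or the gripper's body presses on something with over 40 N, if the wrist force passes 120 N, or if a joint passes its speed limit or range.

## Working session

There is one attempt and no reset: what is moved stays moved. The work goes in short steps, each a Python script; the robot and the scene stay as the last script left them, time stands still between calls to the robot, and variables do not carry over. Pictures are saved under pics/ and viewed, and the job is handed in when it is done.

```bash
mkdir -p pics; ls
python3 - <<'E'
from plant import *
from plant import r, gripper_to, inverse_kinematics, vision, models, telemetry
import cv2
for c in ("scene","top"):
    im=vision.snapshot(c); cv2.imwrite(f"pics/{c}0.png",im[:,:,::-1])
    k=vision.get_calibration(c); print(c,k)
    for t in ["stone_speckled_mid","ink_red_mid","seal_mid","tray_blue","tray_red"]:
        print(t,[(([round(float(v),3) for v in d["at"]]),round(d["score"],2)) for d in models.mark_of(t,c)])
print(telemetry.current_t(), telemetry.current_tool_rot(), telemetry.current_opening())
E
```

```text
pics
scene {'fx': 489.672675350282, 'fy': 489.672675350282, 'cx': 311.5228998089072, 'cy': 232.76408381576536, 'D': array([0.00064048, 0.        , 0.        , 0.        , 0.        ]), 'position': array([1.14019379, 0.08809493, 0.79047286]), 'orientation': array([-0.25639116,  0.6282163 ,  0.68373075, -0.26855188])}
stone_speckled_mid [([0.594, -0.0, 0.025], 0.83), ([0.357, 0.314, 0.023], 0.59)]
ink_red_mid [([0.421, -0.155, 0.029], 0.87)]
seal_mid [([0.356, 0.317, 0.023], 0.89), ([0.371, -0.3, 0.024], 0.36)]
tray_blue [([0.608, -0.192, 0.004], 0.86), ([0.438, 0.003, 0.022], 0.56)]
tray_red [([0.616, 0.198, -0.002], 0.81), ([0.44, 0.006, 0.024], 0.71), ([0.23, 0.436, 0.002], 0.65)]
top {'fx': 483.5504816801786, 'fy': 483.5504816801786, 'cx': 315.23354832504947, 'cy': 237.4633987079073, 'D': array([-0.08119123,  0.        ,  0.        ,  0.        ,  0.        ]), 'position': array([0.37064473, 0.05808098, 1.22964914]), 'orientation': array([-0.00964236,  0.71742832, -0.69642559,  0.01396509])}
stone_speckled_mid [([0.604, 0.004, 0.026], 0.64)]
ink_red_mid [([0.423, -0.156, 0.03], 0.58)]
seal_mid [([0.36, 0.318, 0.026], 0.48), ([0.436, 0.003, 0.021], 0.44)]
tray_blue [([0.604, -0.194, 0.001], 0.9)]
tray_red [([0.614, 0.202, 0.001], 0.87)]
0.6 [-4.30517185e-05  8.01783252e-01  5.97614934e-01  7.60060984e-05] 0.09368100652989207
```

View pics/scene0.png

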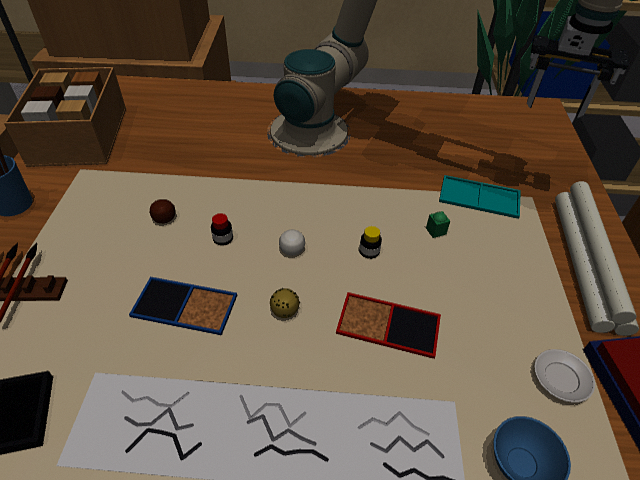

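View pics/top0.png

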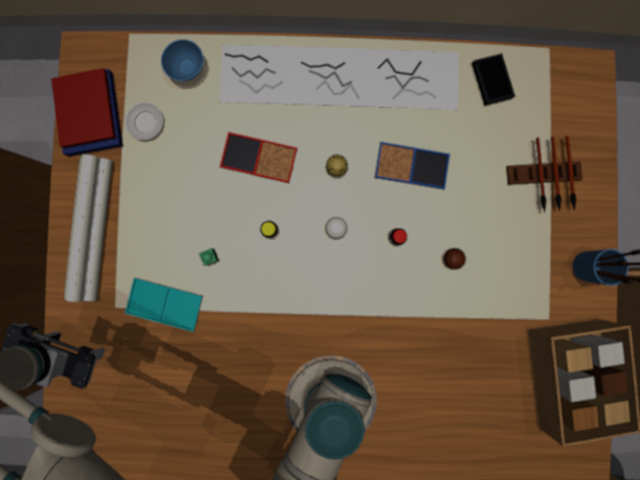

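Both pictures show everything clearly. In the top view the speckled stone is at (337,165), brown at (454,259), red cap at (399,237), seal at (208,257), blue tray at (412,166) with cork to the left, and red tray at (259,158) with cork to the right. The turquoise look-alike is at (165,304). Next I need the tray yaw, the seal yaw and refined positions.

```bash
cat > h.py <<'E'
from plant import r, gripper_to, inverse_kinematics, vision, models, telemetry
import numpy as np, cv2
from scipy.spatial.transform import Rotation as R
def cal(c):
    k=vision.get_calibration(c); K=np.array([[k["fx"],0,k["cx"]],[0,k["fy"],k["cy"]],[0,0,1]])
    w,x,y,z=k["orientation"]; return K,k["D"],np.array(k["position"]),R.from_quat([x,y,z,w]).as_matrix()
def unproj(c,px,z):
    K,D,p,M=cal(c); u=cv2.undistortPoints(np.array(px,float).reshape(-1,1,2),K,D).reshape(-1,2)
    d=np.c_[u,np.ones(len(u))]@M.T; return p+d*((z-p[2])/d[:,2])[:,None]
def proj(c,P):
    K,D,p,M=cal(c); rv,_=cv2.Rodrigues(M.T); return cv2.projectPoints(np.array(P,float).reshape(-1,1,3),rv,-M.T@p,K,D)[0].reshape(-1,2)
def down(yaw):  # tool x along yaw, z down
    M=np.array([[np.cos(yaw),np.sin(yaw),0],[np.sin(yaw),-np.cos(yaw),0],[0,0,-1]])
    x,y,z,w=R.from_matrix(M).as_quat(); return np.array([w,x,y,z])
E
python3 - <<'E'
from h import *
for c in ("scene","top"):
    im=vision.snapshot(c)
    print(c)
    for t in ["tray_blue","tray_red"]:
        best=models.regions_of(t,c)[0]; m=best["pixels"].astype(np.uint8)
        cn=max(cv2.findContours(m,0,1)[0],key=cv2.contourArea).reshape(-1,2)
        W=unproj(c,cn,0.009)[:,:2]; (cx,cy),s,a=cv2.minAreaRect((W*1000).astype(np.float32))
        print(t,round(best["score"],2),m.sum(),cx,cy,s,a)
    for t in ["stone_speckled_mid","stone_brown_mid","ink_red_mid","seal_mid"]:
        for d in models.mark_of(t,c): print(t,np.round(d["at"],4),round(d["score"],2))
    m=models.regions_of("seal_mid",c)[0]; ys,xs=np.where(m["pixels"]); print("seal",xs.mean(),ys.mean(),len(xs))
    p=proj(c,[[0.358,0.317,0.03]])[0].astype(int)
    cr=im[p[1]-30:p[1]+30,p[0]-40:p[0]+40,::-1]
    cv2.imwrite(f"pics/seal_{c}.png",cv2.resize(cr,None,fx=8,fy=8,interpolation=cv2.INTER_CUBIC)); print(p)
a=cv2.imread("pics/seal_scene.png");b=cv2.imread("pics/seal_top.png")
cv2.imwrite("pics/seals.png",cv2.resize(np.hstack([a,b]),(800,300)))
E
```

```text
scene
tray_blue 0.66 4091 609.0914306640625 -191.40863037109375 (187.91250610351562, 99.89340209960938) 81.67659759521484
tray_red 0.96 4427 617.8875732421875 201.61834716796875 (184.78826904296875, 102.25149536132812) 78.2625732421875
stone_speckled_mid [0.5927 0.0043 0.0273] 0.97
stone_brown_mid [ 0.368  -0.299   0.0206] 0.95
ink_red_mid [ 0.4229 -0.1523  0.0311] 0.66
seal_mid [0.3559 0.3157 0.0221] 0.67
seal 437.7318007662835 224.04214559386972 522
[438 221]
top
tray_blue 0.77 2598 603.8499145507812 -190.58230590820312 (185.8314971923828, 95.49503326416016) 81.7012710571289
tray_red 0.68 2618 229.90328979492188 432.049560546875 (185.72091674804688, 96.23709106445312) 76.74320220947266
stone_speckled_mid [0.6015 0.0049 0.0223] 0.85
stone_brown_mid [ 0.3698 -0.2984  0.0263] 0.59
ink_red_mid [ 0.4233 -0.1566  0.033 ] 0.62
seal_mid [0.3628 0.3187 0.0274] 0.8
seal 208.1417004048583 256.8582995951417 247
[207 255]
```

View pics/seals.png

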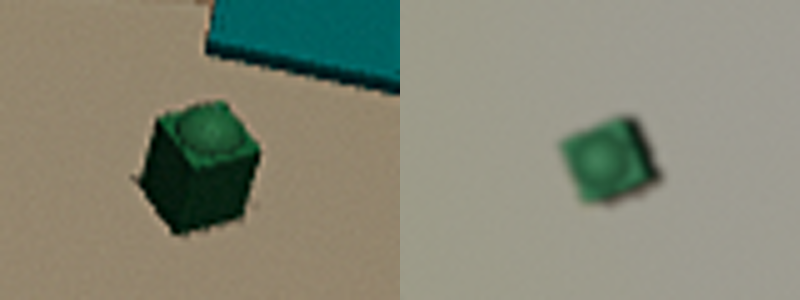

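Run:
```python
from h import *
def ray(c,px):
    p=cal(c)[2]; q=unproj(c,[px],0.0)[0]; d=(q-p)/np.linalg.norm(q-p); return p,d
for t in ["stone_speckled_mid","stone_brown_mid","ink_red_mid","seal_mid"]:
    A=np.zeros((3,3));b=np.zeros(3);o=[]
    zc=dict(s=.023,i=.031)[t[0]] if t!="seal_mid" else .027
    for c in ("scene","top"):
        L=[d for d in models.regions_of(t,c)]
        for d in L[:3]:
            ys,xs=np.where(d["pixels"]); o.append((c,round(d["score"],2),len(xs),np.round(unproj(c,[[xs.mean(),ys.mean()]],zc)[0],4)))
        ys,xs=np.where(L[0]["pixels"]); p,d=ray(c,[xs.mean(),ys.mean()]); M=np.eye(3)-np.outer(d,d);A+=M;b+=M@p
    print(t,np.round(np.linalg.solve(A,b),4),*o,sep="\n   ")
w=unproj("top",[[167+32,225+29.4],[167+46,225+23.4],[167+50.6,225+35],[167+37,225+40.6]],.044)[:,:2]
print(w.mean(0),[np.degrees(np.arctan2(*(w[(i+1)%4]-w[i])[::-1]))%90 for i in range(4)])
w=unproj("scene",[[398+27.6,191+36.4],[398+35.6,191+47],[398+48.6,191+43]],0)[:,:2]
print(w,[np.degrees(np.arctan2(*(w[(i+1)%4]-w[i])[::-1]))%90 for i in range(2)])
q=telemetry.current_tool_rot();print(R.from_quat([q[1],q[2],q[3],q[0]]).as_matrix())
```

```text
stone_speckled_mid
   [0.5956 0.0028 0.0186]
   ('scene', 0.97, 694, array([0.5988, 0.0024, 0.023 ]))
   ('scene', 0.73, 548, array([4.414e-01, 1.000e-04, 2.300e-02]))
   ('top', 0.79, 403, array([0.5948, 0.0038, 0.023 ]))
stone_brown_mid
   [ 0.3686 -0.3026  0.018 ]
   ('scene', 0.7, 505, array([ 0.3735, -0.3004,  0.023 ]))
   ('top', 0.78, 387, array([ 0.3685, -0.3008,  0.023 ]))Traceback (most recent call last):
  File "<stdin>", line 11, in <module>
IndexError: list index out of range
```

Run:
```python
from h import *
for t,zc in [("ink_red_mid",.031),("seal_mid",.027)]:
    for c in ("scene","top"):
        for d in models.regions_of(t,c)[:3]:
            ys,xs=np.where(d["pixels"]); print(t,c,round(d["score"],2),len(xs),np.round(unproj(c,[[xs.mean(),ys.mean()]],zc)[0],4))
w=unproj("top",[[167+32,225+29.4],[167+46,225+23.4],[167+50.6,225+35],[167+37,225+40.6]],.044)[:,:2]
print(w.mean(0),[np.degrees(np.arctan2(*(w[(i+1)%4]-w[i])[::-1]))%90 for i in range(4)])
w=unproj("scene",[[398+27.6,191+36.4],[398+35.6,191+47],[398+48.6,191+43]],0)[:,:2]
print(w,[np.degrees(np.arctan2(*(w[i+1]-w[i])[::-1]))%90 for i in range(2)])
q=telemetry.current_tool_rot();print(R.from_quat([q[1],q[2],q[3],q[0]]).as_matrix().round(3))
# tray overlay
ov={}
B=((.606,-.192),-8.3,1);Rd=((.615,.200),-12,-1)
ims=[]
for c in ("scene","top"):
    im=vision.snapshot(c)[:,:,::-1].copy(); S=4
    im=cv2.resize(im,None,fx=S,fy=S,interpolation=cv2.INTER_CUBIC)
    for (o,a,s) in (B,Rd):
        a=np.radians(a);M=np.array([[np.cos(a),-np.sin(a)],[np.sin(a),np.cos(a)]])
        P=np.array([[.047,.0915],[-.047,.0915],[-.047,-.0915],[.047,-.0915]])@M.T+o
        q=(proj(c,np.c_[P,np.full(4,.009)])+.5)*S-.5; cv2.polylines(im,[q.astype(np.int32)],True,(0,255,255),1)
        ctr=q.mean(0).astype(int); ims.append(im[ctr[1]-190:ctr[1]+190,ctr[0]-260:ctr[0]+260])
cv2.imwrite("pics/trays.png",cv2.resize(np.vstack([np.hstack(ims[:2]),np.hstack(ims[2:])]),(800,584)))
```

```text
ink_red_mid top 0.57 240 [ 0.4189 -0.1518  0.031 ]
seal_mid scene 0.96 522 [0.3631 0.315  0.027 ]
seal_mid top 0.52 247 [0.3546 0.3166 0.027 ]
[0.35428182 0.31234474] [np.float64(24.855420815972508), np.float64(23.73758006948566), np.float64(24.063777476608394), np.float64(26.233110006071946)]
[[0.34892929 0.29453614]
 [0.38044776 0.30959994]
 [0.3654087  0.33979283]] [np.float64(25.54479860482744), np.float64(26.47786156648081)]
[[ 0.286  0.958 -0.   ]
 [ 0.958 -0.286  0.   ]
 [ 0.    -0.    -1.   ]]
```

View pics/trays.png

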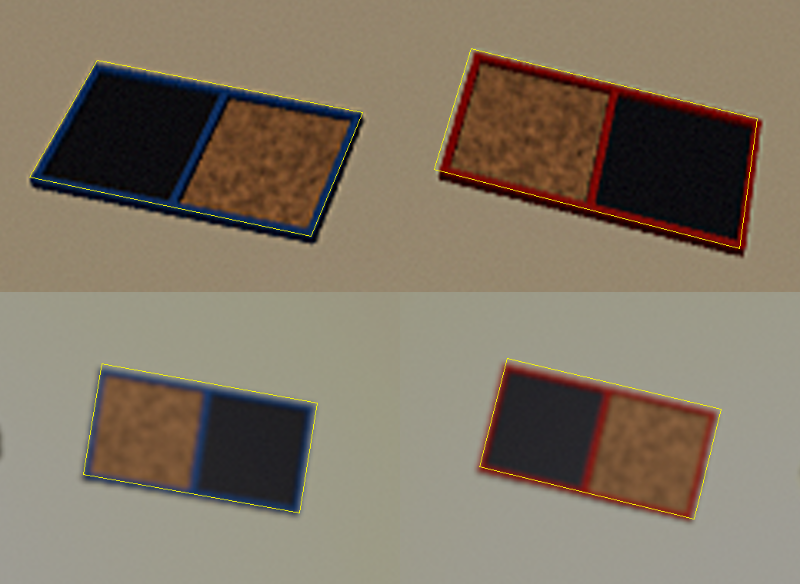

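```bash
cat >> h.py <<'E'
TR={"blue":((.606,-.192),-8.3),"red":((.615,.200),-12.)}
def bay(tray,y):
    o,a=TR[tray]; a=np.radians(a); return np.array(o)+y*np.array([-np.sin(a),np.cos(a)]),a
G=0.033
def pick(xy,yaw,width,f=25,hi=.13,open_=.094):
    q=down(yaw); gripper_to(open_)
    r.move_to([xy[0],xy[1],hi],q)
    r.move_l([xy[0],xy[1],G],vel=.12)
    gripper_to(width-.015,f_grip=f)
    w=telemetry.current_opening(); print("closed to",round(w,4))
    r.move_l([xy[0],xy[1],hi],vel=.15)
    r.hold(.2); print("lifted",telemetry.current_opening(),np.round(telemetry.current_wrist_force(),2),telemetry.current_t())
def place(xy,yaw,width,hi=.13):
    r.move_to([xy[0],xy[1],hi],down(yaw))
    r.move_l([xy[0],xy[1],G+.004+.010],vel=.12)
    r.hold(.2)
    g=r.move_l([xy[0],xy[1],G+.004-.003],vel=.02,guard=3)
    print("contact",g,np.round(telemetry.current_ee_pos(),4),np.round(telemetry.current_wrist_force(),2))
def release(width):
    gripper_to(width+.008); gripper_to(width+.016)
    p=telemetry.current_ee_pos(); r.move_l([p[0],p[1],.14],vel=.12)
    print("t",telemetry.current_t())
def look(n):
    for c in ("scene","top"): cv2.imwrite(f"pics/{n}_{c}.png",vision.snapshot(c)[:,:,::-1])
E
python3 - <<'E'
from h import *
b,a=bay("blue",.0445); print(b,a)
pick((.597,.004),a,.056)
look("a")
place(b,a,.056)
E
```

```text
[ 0.61242385 -0.1479661 ] -0.14486232791552936
closed to 0.0551
lifted 0.055231466630278864 [ 0.61  0.26 -2.46] 7.3167
contact True [ 0.6124 -0.148   0.0369] [ 0.56 -0.24  4.01]
```

View pics/a_scene.png

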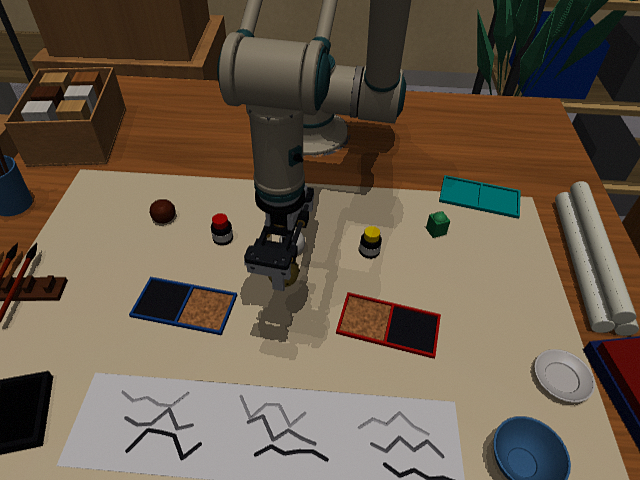

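The stone is held (285,275), and contact came at the expected floor height. I'll release it and go on to the ink bottle.

Run:
```python
from h import *
release(.056)
b,a=bay("blue",-.0445)
pick((.422,-.155),a,.044,f=20)
look("b")
place(b,a,.044)
release(.044)
look("b2")
```

```text
t 11.4083
closed to 0.0438
lifted 0.043917021541956314 [ 0.35  0.37 -1.78] 15.5333
contact True [ 0.5995 -0.236   0.0369] [-0.36  0.4   4.14]
t 19.7583
```

View pics/b2_scene.png

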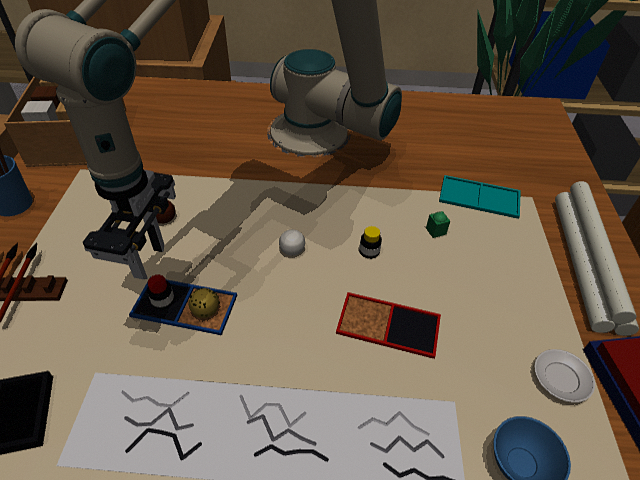

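View pics/b_scene.png

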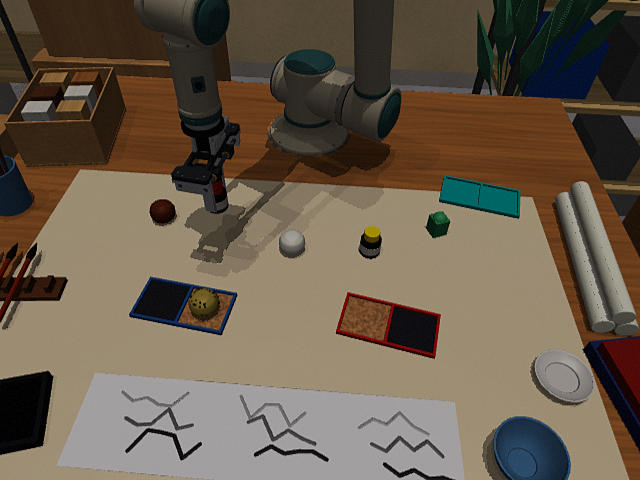

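The blue kit is done: bottle at (159,292) in the felt bay and stone at (204,304) in the cork bay, both upright. Next is the brown stone, then the seal.

Run:
```python
from h import *
b,a=bay("red",-.0445); print(b)
pick((.3695,-.300),a,.056,hi=.17)
look("c")
place(b,a,.056,hi=.17)
release(.056)
look("c2")
```

```text
[0.60574793 0.15647243]
closed to 0.0555
lifted 0.055039737969950535 [-0.01 -0.1  -1.99] 24.7583
contact True [0.6056 0.1565 0.0369] [-0.07  0.13  3.58]
t 30.3917
```

View pics/c2_scene.png

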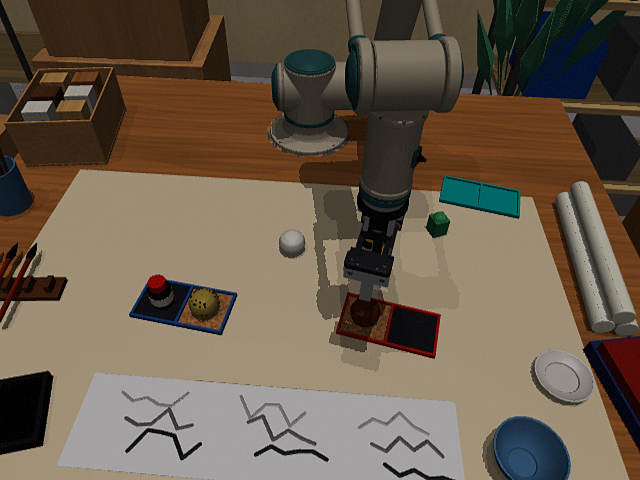

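The brown stone is in the red tray's cork bay, at (365,312). Now the seal.

Run:
```python
from h import *
b,a=bay("red",.0445); print(b)
pick((.3575,.3165),np.radians(25),.034,f=15,hi=.15)
look("d")
place(b,a,.034,hi=.15)
release(.034)
r.move_to([.35,.15,.30],down(a))
look("d2")
for t in ["stone_speckled_mid","stone_brown_mid","ink_red_mid","seal_mid"]:
  for c in ("scene","top"):
    for d in models.mark_of(t,c)[:2]: print(t,c,np.round(d["at"],4),round(d["score"],2))
print([bay(*x)[0].round(3) for x in (("blue",.0445),("red",-.0445),("blue",-.0445),("red",.0445))])
im=cv2.imread("pics/d2_scene.png"); cv2.imwrite("pics/d2_crop.png",cv2.resize(im[190:370,120:450],(800,436),interpolation=cv2.INTER_CUBIC))
```

```text
[0.62425207 0.24352757]
closed to 0.0345
lifted 0.033948635172347724 [ 0.06 -0.07 -2.22] 35.3833
contact True [0.6242 0.2435 0.0368] [1.01 0.39 3.31]
t 40.05
stone_speckled_mid scene [ 0.6092 -0.151   0.0283] 0.78
stone_speckled_mid top [ 0.6198 -0.1457  0.0293] 0.69
stone_brown_mid scene [0.6045 0.1582 0.0286] 0.73
stone_brown_mid top [0.6052 0.1558 0.0321] 0.58
ink_red_mid scene [ 0.5991 -0.2339  0.0345] 0.72
ink_red_mid top [ 0.6028 -0.2368  0.0345] 0.8
seal_mid scene [0.6252 0.2453 0.0271] 0.83
seal_mid top [0.6283 0.2451 0.0355] 0.79
[array([ 0.612, -0.148]), array([0.606, 0.156]), array([ 0.6  , -0.236]), array([0.624, 0.244])]
```

View pics/d2_crop.png

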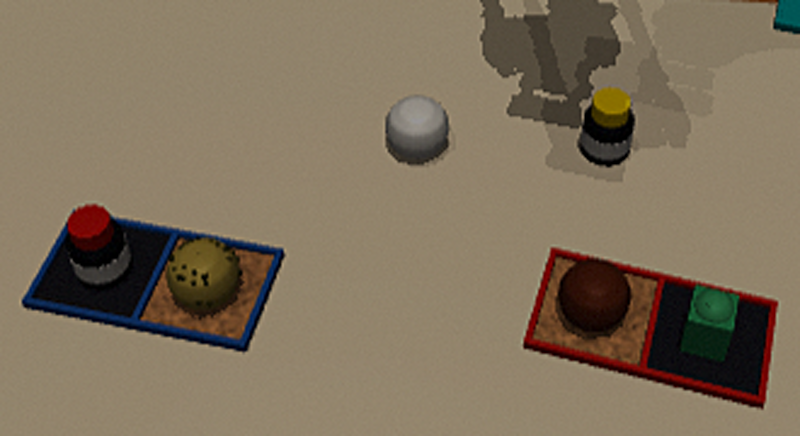

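View pics/d2_top.png

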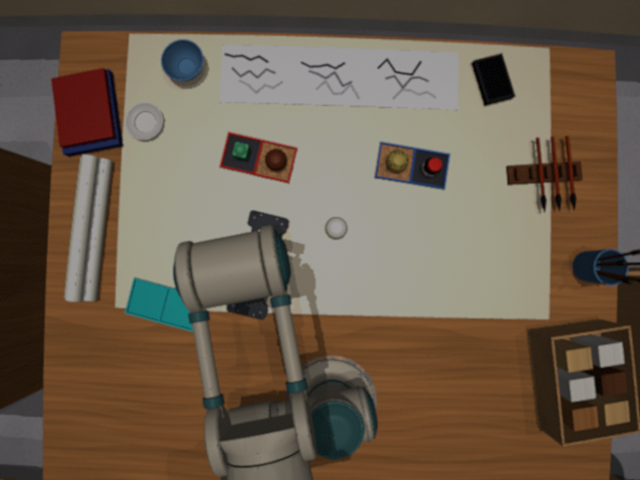

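All four items stand upright in their bays, and the white stone (292,243) and yellow bottle (371,243) are where they started. I'm handing in.

```bash
python3 -c "
from h import *
print(telemetry.current_t(), np.round(telemetry.current_wrist_force(),2)); r.sign_off()"
```

```text
41.8 [-0.63  0.47 -0.32]
the job is handed in; nothing more can be done
```

Both kits are made up and handed in at 41.8 s. I placed them in the order you gave:
- **Blue tray:** the speckled stone is in the cork bay and the red-capped bottle in the black felt bay.
- **Red tray:** the brown stone is in the cork bay and the green seal in the black felt bay.

I lowered each item slowly until it touched, and every contact came within about 0.2 mm of the expected bay-floor height, at about 4 N or less. The last pictures show all four upright and clear of the rims and rib. The white stone and yellow-capped bottle have not moved in the scene view; in the last top view the arm hides the yellow one.

The networks put most items within about 4 mm of their bay centres. The top view read the speckled stone about 8 mm off and disagreed with the scene view. Some of its heights also read up to 6 mm too high. I put this down to detector error, since the bays leave enough room and the contact heights were right. No check failed.

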